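Lean a glued insole board in the drying rack so that it holds down the presence switch

ROBOT

A 6-joint arm with a two-finger parallel gripper is mounted at the origin on the work surface. World frame = base frame: x ahead of the robot, y to its left, z up, the work surface at z = 0. Lengths are in mm, angles in rad, forces in N, time in s.
With the tool pointing down it reaches from about 300 to 775 mm from the base axis. Payload 14.6 kg.
Tool frame: the origin (TCP) lies between the finger pads; the fingertips stand 8 mm ahead of it and the grasp point (between the pads) lies 11 mm behind it; z points along the fingers, y is the direction in which the jaws open and shut (so a half turn about z gives the same grasp; the last joint's range is limited). The gripper opens to 94 mm and grips with 3 to 60 N. Pads are 16 mm wide; open, the fingers measure 119 mm over their backs; the gripper's body (75 mm by 177 mm) begins 78 mm behind the grasp point.
Start: joints at [1.086, 0.3, 1.521, -0, 1.321, -0.067], TCP at [223.159, 502.682, 213.446] pointing down, gripper open.
Joint ranges: [-3.03, 3.03], [-0.79, 2.21], [0.23, 2.52], [-1.04, 4.18], [0, 3.07], [-2.55, 2.55]. Speed limits (rad/s): [2.22, 2.22, 2.57, 3.14, 3.14, 3.14].

INTERFACE

Orientations are given as [roll, pitch, yaw] about the fixed x, y, z axes, in that order (R = Rz(yaw) Ry(pitch) Rx(roll)).
In Python, from cell import manip, cams, models gives the robot as it stands. The module is installed in compiled form; this text tells all that it offers.
- The arm moves only by the shell command python3 -m pendant 'ROWS' [OPENING] [FORCE]. ROWS is JSON, a list that holds one entry, the list of rows, each a list of 4 numbers: the shift along the tool's x, y, z in cm, then the turn about the tool's z in rad. In form: [[[x, y, z, roll], ...]]. A call has 1 to 5 rows; each row is the pose to reach, as a shift and turn from the pose commanded when the call began, along the tool's axes at that moment; what a row does not reach only later rows make up. A row lasts 1/10 s, in which the tool goes at most 50 mm and 8.59 degrees, less where a joint would pass 70% of its speed; a pose out of reach is approached as far as the arm can. A call with a gripper value outside its range is refused whole. OPENING is the opening, from -1 (shut) to 1 (fully open), so that 0 is half open, set as the call begins (- or left out, the last holds). The fingers move at their own pace and stop on an object; FORCE is the grip in N (left out, the last holds). Time passes only in rows, so rows that repeat a pose let the fingers close. It gives the time, the measured TCP pose, the force and the opening at its end, in the units of the state.
- manip.read_state(): the state, without advancing time (a new reading comes with each control period).
- cams.camera(name): name is "scene" or "top" or "wrist"; returns a dict with "frame" (400x640x3 uint8, red, green, blue), "K" (3x3 intrinsics, pixels), "D" ([k1, k2, p1, p2, k3] as OpenCV has them; the pictures are not rectified), "pose" (4x4, takes a point from camera to world coordinates). Camera axes: x right, y down, z forward; pixel columns grow to the right and rows downward; lengths in mm; the calibration is good to about 2 mm. A picture is of the moment at which its call begins. There is no depth.
- manip.sign_off(): hands the job in, once; it reports no verdict.
Trained networks look in the newest picture that a camera, given by its name, has taken for a name from the list of things; names that differ only in an ending like _2 or _b are one class to them, and where a whole thing is asked for, a point or a joint stands for the part that bears it (a point fixed in the world has none). Each returns a list of dicts, best first, with "score" (0 to 1); they miss things now and then, are a little off and sometimes report something else, mostly with a low value. They report only what shows in the picture. A call takes as long as a camera call. They do not tell look-alikes from the thing itself.
- models.regions_of(camera, name): "pixels" (400x640 bool, what is visible of it) and "point" ([column, row] in pixels, amid what is visible of it).
The state is a dict: "clock": time; "joints": joint angles; "qd": joint speeds; "effort": joint torques, N m; "eef_pos": TCP position; "eef_rot": TCP orientation; "wrist_force": force on the tool from outside, world axes, zero at the start; "moment": the same for the moment, N m; "finger_gap": finger opening in mm.
Only numpy, scipy, OpenCV 4.12 (cv2) and the standard library are available. Lean on these libraries where they do the work, as an engineer would, in place of code of your own. Each camera call takes 0.05 s, during which the arm holds its last target.

TASK

Take the plywood board with the glued insole out of the wooden slot stand and stand it in the grey drying rack: lower edge on the rubber treads along the yellow line, leaning back against the steel rail at about 25 degrees from upright, square to the rack and centred in it, insole facing away from the rail. Set it down gently, still in the grip, so that its lower edge presses the red switch lever fully down, then lean it on the rail and let go so that it stays without sliding. Leave the boot, the glue jar and the hammer where they are.

Things in the scene. Friction and masses are not known exactly. Their poses are not given: they have to be found in the camera images.
- board: plywood board 10 mm thick (its x), 130 mm wide (y), 200 mm tall (z), about 0.3 kg; origin at the centre of its lower end, z up the board. A dark brown insole (2 mm proud, 62 mm wide, 44 to 163 mm up) is on its +x face. Starts upright in the stand's slot, insole away from the robot, lower end 10 mm above the bench; its free top can be gripped across the 10 mm from above.
- stand: fixed wooden stand, 90 x 160 x 45 mm, origin at the centre of its underside on the bench; one slot along its y, 15 mm wide, its floor 10 mm and its top 45 mm above the bench.
- rack: fixed drying rack, grey base 150 x 170 x 12 mm, origin at the centre of its underside on the bench. On it a carriage: foot shelf (x = -10 to 70 mm, two black rubber treads 64 mm wide, centred at y = -48 and 48 mm) and a steel rail at its -x (robot) side. The carriage's height was set beforehand and holds under load: treads are level, 24 to 48 mm above the bench, not reported: feel for it.
- rack_mark (a point): middle of the yellow line across the treads, x = 25.6 mm, y = 0 in the rack's frame, given at 36 mm above the bench (mid-range, not the true height). The board's lower rear (rail side) edge belongs here: then it leans at 25 degrees. The rail is a level bar, 12 mm diameter, along the rack's y, centre line at x = -30 mm and 105 mm above the treads, posts at y = -75 and 75 mm.
- switch_lever (a joint): red hinged lever 46 x 22 mm in the gap between the treads, moving with the carriage. Hinge along y at x = -2 mm, just below tread top; the blade points to +x and, free, slopes up to about 8 mm above the treads at the yellow line. In rad: 0 free, about 0.31 level with the treads (fully down). Soft spring, under 1 N at the line, so the board's weight keeps it down.
- boot: black ankle boot, bystander, about 275 x 75 x 125 mm, origin under its sole, toe along its x.
- glue_jar: white glue jar with yellow lid, bystander, 56 mm diameter, 65 mm tall, origin at the centre of its underside.
- hammer: hammer, bystander, 240 mm long, lying along its x on the bench, handle to its -x.
There are look-alikes about, which are no part of the job. What is meant by the board is not blue or orange, and is the smaller of those in its own colour.

How it is judged:
By the outcome, as a careful person would: the job done as asked, in the order asked, and still so for the second after the job is handed in, with the robot touching nothing.
It also fails if it takes over 42 s, if anything falls off the work surface, if the arm or the gripper's body presses on something with over 40 N, if the wrist force passes 120 N, or if a joint passes its speed limit or range.

## Working session

There is one attempt and no reset: what is moved stays moved. The work goes in short steps, Python scripts to look and compute and a shell command to move; the robot and the scene stay as the last step left them, time stands still between calls to the robot, and variables do not carry over. Pictures are saved under pics/ and viewed, and the job is handed in when it is done.

```bash
mkdir -p pics; ls; python3 - <<'E'
from cell import manip,cams,models
import cv2
s=manip.read_state()
print(s)
for n in ("scene","top"):
    c=cams.camera(n); cv2.imwrite(f"pics/{n}0.png",c["frame"][:,:,::-1]); print(n,c["K"].tolist(),c["D"],c["pose"].round(3).tolist() if hasattr(c["pose"],'round') else c["pose"])
    for t in ("board","stand","rack","rack_mark","switch_lever","boot","glue_jar","hammer"):
        for r in models.regions_of(n,t): print(n,t,round(r["score"],2),r["point"],r["pixels"].sum())
print(manip.read_state()["clock"])
E
```

```text
pics
{'clock': 0.0, 'joints': array([ 1.08639666e+00,  3.00472287e-01,  1.52159965e+00, -8.50254572e-07,
        1.32068589e+00, -6.65980657e-02]), 'qd': array([-0.00113638,  0.00103872,  0.00038202,  0.00020692,  0.00089811,
       -0.00088697]), 'effort': array([-2.42972907e-03, -5.31793892e+01, -3.52745891e+01,  7.08580320e-02,
        2.42775731e-02, -8.43403086e-05]), 'eef_pos': array([223.04521604, 502.46114685, 212.87781724]), 'eef_rot': array([-3.14043001e+00, -7.67188971e-05,  2.72379122e+00]), 'wrist_force': array([-0.75763273,  0.45639944, -0.26975634]), 'moment': array([0.05576657, 0.00794565, 0.03311043]), 'finger_gap': 93.93620250326106}
scene [[390.3305323959293, 0.0, 318.15044795088306], [0.0, 390.3305323959293, 190.0591063228698], [0.0, 0.0, 1.0]] [-0.03771017  0.          0.          0.          0.        ] [[-0.14, 0.811, -0.568, 1062.635], [0.99, 0.118, -0.076, 186.493], [0.006, -0.573, -0.819, 765.422], [0.0, 0.0, 0.0, 1.0]]
scene board 0.78 [494.2, 157.4] 8831
scene board 0.71 [368.7, 150.9] 3158
scene board 0.66 [394.2, 96.7] 1631
scene board 0.58 [396.9, 231.4
[... 301 characters left out ...]
.8, 179.3] 1068
top [[434.30123948711497, 0.0, 324.8291990748975], [0.0, 434.30123948711497, 201.61111199117033], [0.0, 0.0, 1.0]] [-0.07105284  0.          0.          0.          0.        ] [[0.02, -0.997, 0.072, 496.77], [-1.0, -0.018, 0.026, 81.964], [-0.025, -0.072, -0.997, 1257.796], [0.0, 0.0, 0.0, 1.0]]
top board 0.85 [181.6, 230.3] 2383
top board 0.65 [261.9, 296.5] 357
top board 0.62 [281.2, 228.5] 410
top stand 0.94 [287.3, 230.7] 1346
top rack 0.61 [451.9, 219.1] 129
top rack 0.55 [448.3, 222.9] 3256
top rack_mark 0.94 [451.5, 222.1] 3227
top boot 0.87 [382.8, 129.5] 2602
top boot 0.69 [280.8, 229.4] 401
top glue_jar 0.69 [361.3, 166.0] 321
top hammer 0.71 [364.1, 235.1] 969
0.9
```

View pics/scene0.png

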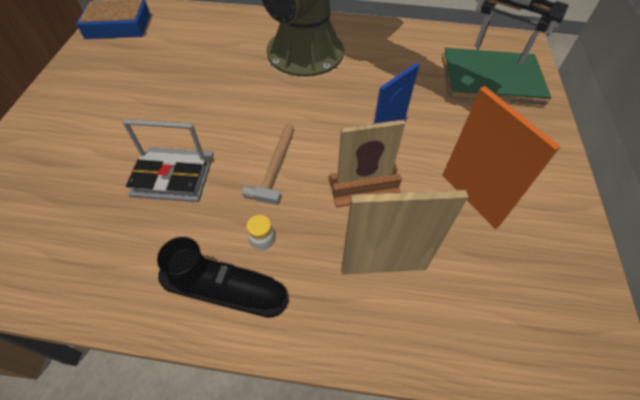

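View pics/top0.png

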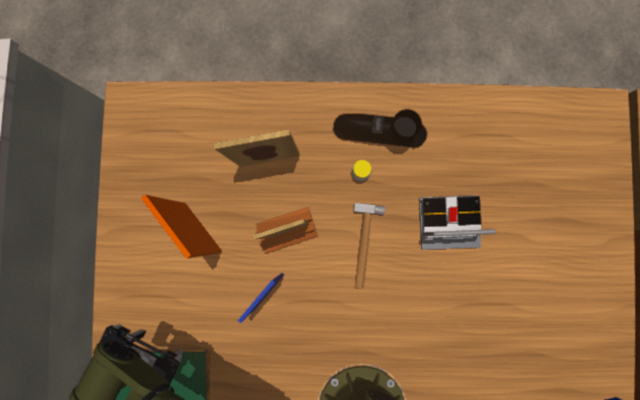

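```bash
python3 - <<'E'
import cv2,numpy as np
s=cv2.imread("pics/scene0.png");t=cv2.imread("pics/top0.png")
def crop(im,x0,y0,x1,y1,f): return cv2.resize(im[y0:y1,x0:x1],None,fx=f,fy=f,interpolation=cv2.INTER_CUBIC)
cv2.imwrite("pics/c1.png",crop(s,315,110,415,210,6))
cv2.imwrite("pics/c2.png",crop(s,115,110,225,210,6))
cv2.imwrite("pics/c3.png",crop(t,240,195,330,260,8))
cv2.imwrite("pics/c4.png",crop(t,410,185,500,260,8))
E
```

```text
(no output)
```

View pics/c1.png

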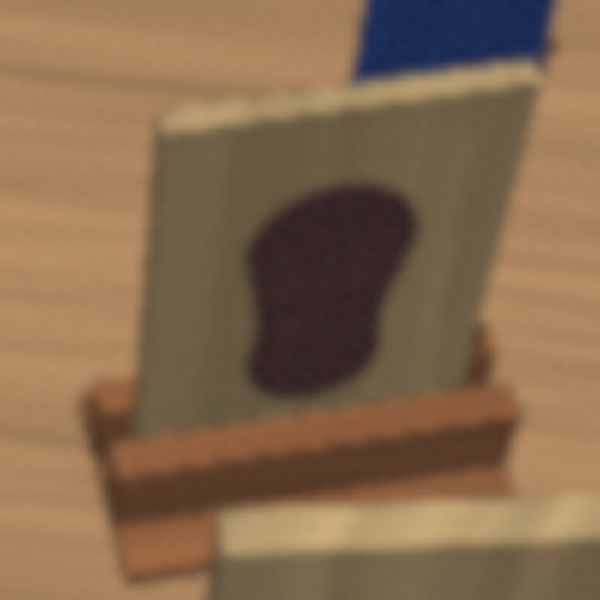

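View pics/c2.png

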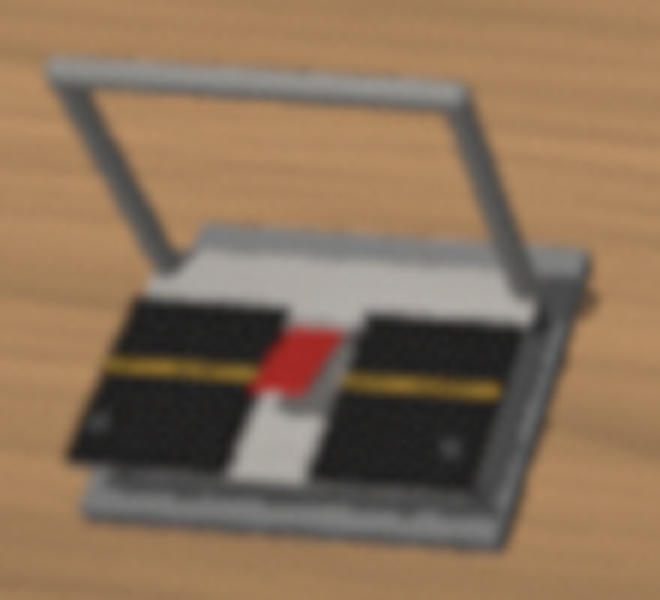

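View pics/c3.png

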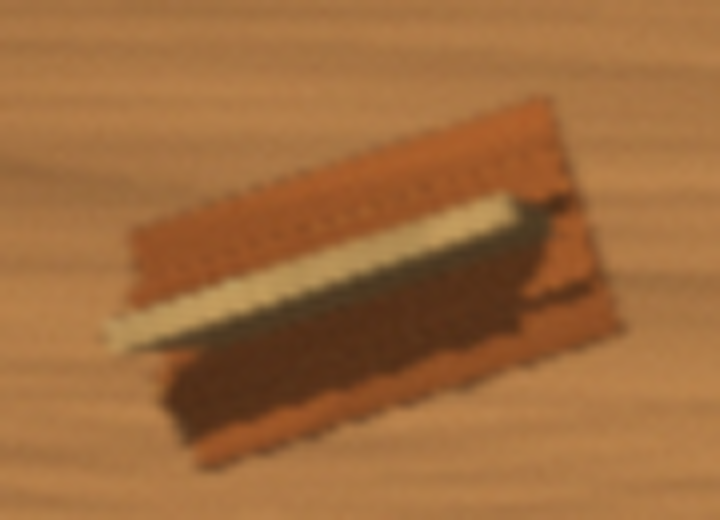

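View pics/c4.png

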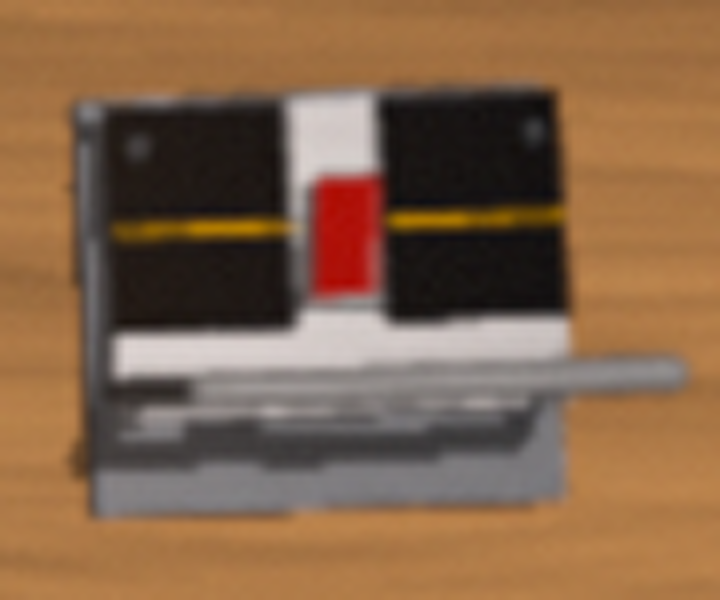

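```bash
cat > h.py <<'E'
import numpy as np,cv2
from scipy.spatial.transform import Rotation as Ro
from scipy.optimize import least_squares
from cell import manip,cams,models
def proj(c,P):
    T=np.linalg.inv(np.array(c["pose"])); 
    return cv2.projectPoints(np.float64(P).reshape(-1,1,3),cv2.Rodrigues(T[:3,:3])[0],T[:3,3],np.array(c["K"]),np.array(c["D"]))[0].reshape(-1,2)
def uncrop(p,x0,y0,f): return (np.float64(p)+.5)/f-.5+[x0,y0]
E
cat > fit.py <<'E'
from h import *
S=cams.camera("scene");T=cams.camera("top")
bs=np.float64([[5,-65,200],[5,65,200],[-5,65,200],[-5,-65,200]]);us=uncrop([[162,133],[538,83],[538,64],[162,115]],315,110,6)
bt=np.float64([[5,65,200],[-5,65,200],[5,-65,200],[-5,-65,200]]);ut=uncrop([[104,327],[122,352],[508,193],[522,220]],240,195,8)
def pts(p,L): return Ro.from_euler('ZY',[p[2],p[3]]).apply(L)+[p[0],p[1],10]
def f(p): return np.r_[(proj(S,pts(p,bs))-us).ravel(),(proj(T,pts(p,bt))-ut).ravel()]
r=least_squares(lambda p:np.r_[f(p),p[3]*20],[550,150,0,0],x_scale=[100,100,.1,.1]);print("board",r.x.round(3),np.abs(r.fun).max().round(2));print(r.fun.round(1))
# rack: local points with z rel tread h (flag1) or bench (0)
def fit(ls,us,lt,ut):
    ls,lt=map(np.float64,(ls,lt))
    def P(p,L):
        q=L[:,:3].copy();q[:,2]+=L[:,3]*p[3]
        return Ro.from_euler('z',p[2]).apply(q)+[p[0],p[1],0]
    g=lambda p:np.r_[(proj(S,P(p,ls))-us).ravel(),(proj(T,P(p,lt))-ut).ravel()]
    r=least_squares(g,[500,-200,0,36],x_scale=[100,100,.1,10]);print("rack",r.x.round(3));print(r.fun.round(1).reshape(-1,2).tolist());return r.x
fit([[25.6,-80,0,1],[25.6,80,0,1],[70,-80,0,1],[70,80,0,1],[-10,-80,0,1],[-10,80,0,1],[75,-85,12,0],[75,85,12,0]],
 uncrop([[107,365],[500,390],[70,460],[472,488],[137,298],[522,328],[85,503],[500,533]],115,110,6),
 [[25.6,80,0,1],[25.6,-80,0,1],[70,80,0,1],[70,-80,0,1],[-10,80,0,1],[-10,-80,0,1],[-75,85,12,0],[-75,-85,12,0]],
 uncrop([[112,232],[565,214],[108,102],[556,90],[114,328],[570,316],[95,503],[565,490]],410,185,8))
E
python3 fit.py
```

```text
board [ 5.09774e+02  2.21387e+02  3.36000e-01 -1.60000e-02] 1.4
[-0.1 -0.5  1.  -1.1 -0.7 -1.4 -1.2 -1.1 -0.3 -1.2 -1.3 -0.4  0.2 -1.2
 -0.3 -0.6 -0.3]
rack [ 5.36174e+02 -2.44859e+02  5.40000e-02  3.85350e+01]
[[0.2, 0.1], [0.5, 0.8], [-0.5, -0.5], [0.0, -0.0], [0.5, -0.3], [0.7, -0.7], [-1.3, 0.4], [-0.2, 0.9], [-0.1, -0.4], [-0.2, -0.2], [-0.4, 0.0], [0.0, -0.5], [0.2, 0.3], [-0.1, -0.3], [0.1, 1.4], [0.5, 0.8]]
```

```bash
cat > go.py <<'E'
# usage: go.py x y z yaw  -> tool-frame shift (cm) and roll
import sys
from h import *
s=manip.read_state()
t=np.array([float(v) for v in sys.argv[1:4]])
R=Ro.from_euler('xyz',s["eef_rot"]); d=R.inv().apply(t-s["eef_pos"])/10
yaw=float(sys.argv[4]); dy=(yaw-s["eef_rot"][2]+np.pi)%(2*np.pi)-np.pi
print("shift cm",d.round(2),"roll",round(-dy,3),"pos",s["eef_pos"].round(1),"rot",s["eef_rot"].round(4),"F",s["wrist_force"].round(2),"gap",s["finger_gap"].round(1),"t",s["clock"],"q",s["joints"].round(2))
E
python3 - <<'E'
from h import *
T=cams.camera("top");S=cams.camera("scene")
# orange/ blue extents: triangulate top corners (top px, scene px)
def tri(a,b):
    f=lambda p:np.r_[proj(T,p)[0]-a,proj(S,p)[0]-b]
    r=least_squares(f,[500,200,100.]);return r.x.round(0),r.cost.round(1)
print("orange",tri([145,196],[556,148]),tri([188,257],[483,88]))
print("blue",tri([282,275],[376,95]),tri([240,320],[418,66]))
print("bigply",tri([292,133],[350,197]),tri([216,146],[465,193]))
E
python3 go.py 509.8 221.4 420 1.907
```

```text
orange (array([574., 530., 270.]), np.float64(0.5)) (array([435., 421., 269.]), np.float64(0.2))
blue (array([391., 218., 186.]), np.float64(6.1)) (array([279., 313., 190.]), np.float64(0.4))
bigply (array([726., 190., 271.]), np.float64(1.0)) (array([693., 366., 272.]), np.float64(0.6))Traceback (most recent call last):
  File "go.py", line 8, in <module>
    print("shift cm",d.round(2),"roll",round(-dy,3),"pos",s["eef_pos"].round(1),"rot",s["eef_rot"].round(4),"F",s["wrist_force"].round(2),"gap",s["finger_gap"].round(1),"t",s["clock"],"q",s["joints"].round(2))
                                                                                                                                                ^^^^^^^^^^^^^^^^^^^^^
AttributeError: 'float' object has no attribute 'round'
```

```bash
sed -i 's/s\["finger_gap"\].round(1)/round(s["finger_gap"],1)/' go.py; python3 go.py 509.8 221.4 350 1.907
python3 -m pendant '[[[0,0,-5,0.1],[0,0,-10,0.2],[0,0,-13.7,0.3]]]' 1 30; python3 go.py 509.8 221.4 350 1.907
```

```text
shift cm [-37.61 -14.08 -13.66] roll 0.817 pos [223.2 502.7 213.4] rot [-3.1416 -0.      2.7238] F [ 0.08 -0.47  0.26] gap 93.9 t 1.1 q [ 1.09  0.3   1.52  0.    1.32 -0.07]
clock: 1.4
eef_pos: [223.1, 502.6, 353.7]
eef_rot: [3.139, -0.001, 2.42]
wrist_force: [-0.2, 1.1, 0.1]
finger_gap: 93.7
shift cm [-40.1   -2.17   0.34] roll 0.513 pos [223.1 502.6 353.7] rot [ 3.1391e+00 -6.0000e-04  2.4197e+00] F [-0.21  1.1   0.15] gap 93.7 t 1.4 q [1.09 0.24 1.28 0.   1.62 0.24]
```

```bash
python3 -m pendant '[[[-5,-0.2,0,0.1],[-10,-0.5,0,0.2],[-15,-0.8,0,0.3],[-20,-1,0,0.4],[-25,-1.3,0,0.51]]]'; python3 go.py 509.8 221.4 350 1.907
```

```text
clock: 1.9
eef_pos: [403.8, 327.1, 350.6]
eef_rot: [3.141, -0.0, 1.91]
wrist_force: [1.1, 0.4, 0.0]
finger_gap: 94.2
shift cm [-13.49   6.49   0.06] roll 0.003 pos [403.8 327.1 350.6] rot [ 3.1412e+00 -1.0000e-04  1.9098e+00] F [1.12 0.41 0.01] gap 94.2 t 1.9 q [0.61 0.16 1.37 0.   1.6  0.27]
```

```bash
python3 -m pendant '[[[-4.5,2.2,0,0],[-9,4.3,0,0],[-13.5,6.5,3,0],[-13.5,6.5,6,0],[-13.5,6.5,7,0]]]'; python3 go.py 509.8 221.4 270 1.907
python3 - <<'E'
from h import *
c=cams.camera("wrist");print(c["pose"].round(2).tolist(),c["K"].tolist(),c["D"]);cv2.imwrite("pics/w1.png",c["frame"][:,:,::-1])
E
```

```text
clock: 2.4
eef_pos: [509.1, 221.9, 276.9]
eef_rot: [-3.136, 0.0, 1.911]
wrist_force: [-0.9, 1.3, -0.7]
finger_gap: 93.9
shift cm [-0.07  0.05  0.69] roll 0.004 pos [509.1 221.9 276.9] rot [-3.1364e+00  1.0000e-04  1.9115e+00] F [-0.93  1.26 -0.73] gap 93.9 t 2.4 q [ 0.35  0.28  1.41 -0.    1.47  0.  ]
[[0.94, 0.32, 0.08, 484.13], [0.33, -0.91, -0.25, 292.8], [-0.01, 0.26, -0.96, 448.39], [0.0, 0.0, 0.0, 1.0]] [[301.5482051735891, 0.0, 321.7173750062926], [0.0, 301.5482051735891, 201.40347517585232], [0.0, 0.0, 1.0]] [-0.03408005  0.          0.          0.          0.        ]
```

View pics/w1.png

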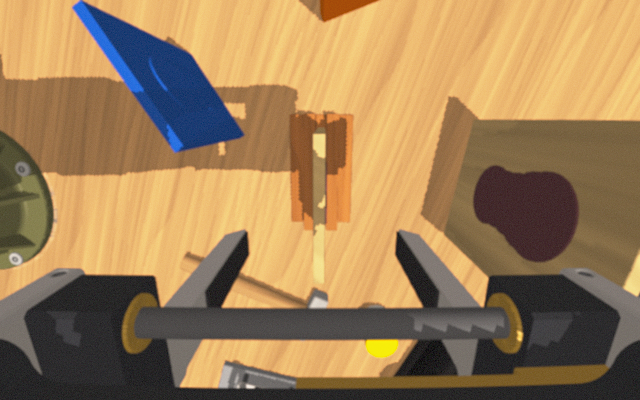

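```bash
python3 - <<'E'
import cv2
t=cv2.imread("pics/w1.png");cv2.imwrite("pics/c5.png",cv2.resize(t[105:300,280:360],None,fx=3,fy=3,interpolation=cv2.INTER_CUBIC))
E
```

```text
(no output)
```

View pics/c5.png

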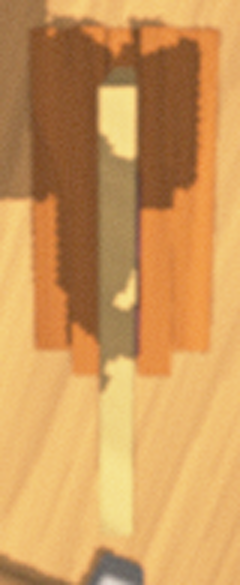

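```bash
python3 - <<'E'
from h import *
c=cams.camera("wrist")
u=uncrop([[97,85],[138,85],[101,533],[132,533]],280,105,3)
n=cv2.undistortPoints(u.reshape(-1,1,2),np.array(c["K"]),np.array(c["D"])).reshape(-1,2)
P=np.array(c["pose"]);r=np.c_[n,np.ones(4)]@P[:3,:3].T
W=P[:3,3]+r*((210-P[2,3])/r[:,2])[:,None];print(W.round(1))
a=(W[0]+W[1])/2;b=(W[2]+W[3])/2;print("centre",(a+b)/2,"len",np.linalg.norm(a-b),"yaw",np.arctan2(*(a-b)[[1,0]])-np.pi/2,"thick",np.linalg.norm(W[0]-W[1]),np.linalg.norm(W[2]-W[3]))
E
python3 go.py 510 221 186 1.907
```

```text
[[478.6 281.1 210. ]
 [488.6 284.6 210. ]
 [522.1 159.2 210. ]
 [530.8 162.3 210. ]]
centre [505.01246336 221.77818287 210.        ] len 129.43357020023475 yaw 0.3374078009462125 thick 10.584592917025399 9.179860683150386
shift cm [-0.3   0.06  9.37] roll 0.007 pos [508.7 223.7 279.7] rot [-3.1393e+00 -2.0000e-04  1.9139e+00] F [-1.44  0.68  0.11] gap 93.9 t 2.5 q [0.35 0.27 1.4  0.   1.47 0.01]
```

```bash
python3 go.py 505.7 221.3 187 1.907; python3 -m pendant '[[[-0.15,0,0,0.003],[-0.15,-0.1,0,0.005]]]';python3 go.py 505.7 221.3 187 1.907
```

```text
shift cm [-0.13 -0.34  9.27] roll 0.007 pos [508.7 223.7 279.7] rot [-3.1393e+00 -2.0000e-04  1.9139e+00] F [-1.44  0.68  0.11] gap 93.9 t 2.5 q [0.35 0.27 1.4  0.   1.47 0.01]
clock: 2.7
eef_pos: [508.9, 222.5, 282.3]
eef_rot: [3.139, -0.0, 1.91]
wrist_force: [-0.8, -0.3, 0.3]
finger_gap: 93.9
shift cm [-0.   -0.36  9.53] roll 0.003 pos [508.9 222.5 282.3] rot [ 3.1389 -0.      1.9098] F [-0.79 -0.32  0.34] gap 93.9 t 2.7 q [ 0.35  0.27  1.4  -0.    1.47  0.01]
```

```bash
python3 -m pendant '[[[0,-0.2,3,0.003],[0,-0.35,6,0.003],[0,-0.35,8,0.003],[0,-0.35,9,0.003],[0,-0.35,9.5,0.003]]]';python3 -m pendant '[[[0,0,0,0],[0,0,0,0]]]';python3 go.py 505.7 221.3 187 1.907
```

```text
clock: 3.2
eef_pos: [505.6, 220.9, 185.8]
eef_rot: [3.141, -0.0, 1.906]
wrist_force: [0.8, 0.2, -0.1]
finger_gap: 93.8
clock: 3.4
eef_pos: [506.0, 220.8, 186.6]
eef_rot: [3.14, 0.0, 1.906]
wrist_force: [1.0, -0.3, 0.1]
finger_gap: 94.1
shift cm [ 0.06 -0.01 -0.04] roll -0.001 pos [506.  220.8 186.6] rot [3.1399 0.     1.9059] F [ 1.   -0.27  0.11] gap 94.1 t 3.4 q [ 0.35  0.33  1.55 -0.    1.26  0.01]
```

```bash
python3 -m pendant '[[[0,0,0,0],[0,0,0,0],[0,0,0,0],[0,0,0,0],[0,0,0,0]]]' -1 20;python3 -m pendant '[[[0,0,0,0],[0,0,0,0],[0,0,0,0]]]' - 30;python3 go.py 505.7 221.3 187 1.907
```

```text
clock: 3.9
eef_pos: [505.6, 220.5, 185.5]
eef_rot: [3.142, -0.0, 1.906]
wrist_force: [0.5, 0.4, 1.2]
finger_gap: 57.3
clock: 4.2
eef_pos: [505.5, 220.5, 185.4]
eef_rot: [-3.142, -0.0, 1.906]
wrist_force: [0.1, -0.8, 1.0]
finger_gap: 33.5
shift cm [ 0.07  0.04 -0.16] roll -0.001 pos [505.5 220.5 185.4] rot [-3.1415 -0.      1.9058] F [ 0.09 -0.81  1.02] gap 33.5 t 4.2 q [0.34 0.33 1.55 0.   1.26 0.01]
```

```bash
python3 -m pendant '[[[0,0,0,0],[0,0,0,0],[0,0,0,0],[0,0,0,0],[0,0,0,0]]]';python3 -m pendant '[[[0,0,0,0],[0,0,0,0]]]' ;python3 go.py 505.7 221.3 187 1.907
```

```text
clock: 4.7
eef_pos: [505.5, 220.5, 185.5]
eef_rot: [-3.141, 0.0, 1.906]
wrist_force: [-1.3, -0.9, 0.0]
finger_gap: 9.8
clock: 4.9
eef_pos: [505.5, 220.5, 185.4]
eef_rot: [-3.141, 0.0, 1.906]
wrist_force: [-1.0, -1.0, 1.2]
finger_gap: 9.6
shift cm [ 0.07  0.05 -0.16] roll -0.001 pos [505.5 220.5 185.4] rot [-3.1414  0.      1.9058] F [-1.   -1.    1.15] gap 9.6 t 4.9 q [ 0.34  0.33  1.55 -0.    1.26  0.01]
```

```bash
python3 -m pendant '[[[0,0,-1,0],[0,0,-3,0],[0,0,-6,0],[0,0,-10,0],[0,0,-14,0]]]';python3 -m pendant '[[[0,0,-4,0],[0,0,-4,0]]]' ;python3 go.py 560 -245 365 1.625
python3 - <<'E'
from h import *
c=cams.camera("wrist");print(c["pose"].tolist(), manip.read_state()["eef_pos"]);cv2.imwrite("pics/w2.png",c["frame"][:,:,::-1])
E
```

```text
clock: 5.4
eef_pos: [505.2, 220.4, 327.2]
eef_rot: [-3.141, -0.0, 1.906]
wrist_force: [-0.4, 0.9, -4.0]
finger_gap: 9.6
clock: 5.6
eef_pos: [506.2, 220.8, 371.4]
eef_rot: [3.133, -0.0, 1.906]
wrist_force: [0.3, -0.9, -3.4]
finger_gap: 9.8
shift cm [-45.76 -10.23   0.54] roll 0.281 pos [506.2 220.8 371.4] rot [ 3.1328e+00 -1.0000e-04  1.9058e+00] F [ 0.33 -0.9  -3.44] gap 9.8 t 5.6 q [0.34 0.24 1.24 0.   1.65 0.01]
[[0.9442762354115529, 0.31536746911025226, 0.09426425973812781, 479.30146351704934], [0.32904765033027294, -0.9117141111129398, -0.24597768884528246, 290.96729258750594], [0.008368694588140598, 0.26328831919501144, -0.9646808933146515, 542.862274082507], [0.0, 0.0, 0.0, 1.0]] [505.8489151  220.63029627 367.83791695]
```

View pics/w2.png

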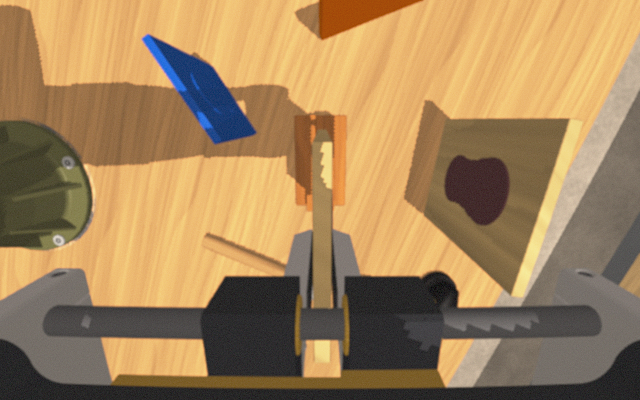

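```bash
python3 - <<'E'
import cv2
t=cv2.imread("pics/w2.png");a=cv2.resize(t[120:220,290:350],None,fx=5,fy=5,interpolation=cv2.INTER_CUBIC);b=cv2.resize(t[320:400,290:350],None,fx=5,fy=5,interpolation=cv2.INTER_CUBIC)
import numpy as np
b=np.vstack([b,np.zeros((100,300,3),np.uint8)]);cv2.imwrite("pics/c6.png",np.hstack([a,b]))
E
```

```text
(no output)
```

View pics/c6.png

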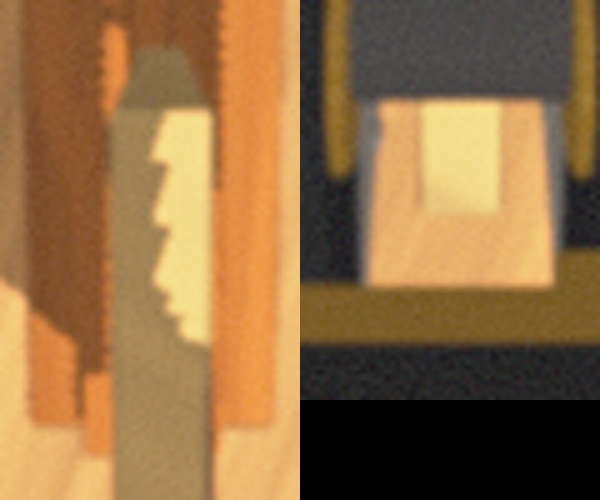

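```bash
python3 - <<'E'
from h import *
c=cams.camera("wrist");P=np.array(c["pose"]);s=manip.read_state();print(P[:3,3],s["eef_pos"])
P[:3,3]+=np.array([479.301,290.967,542.862])-P[:3,3]
tcp=np.array([505.85,220.63,367.84])
u=np.r_[uncrop([[112,107],[212,107]],290,120,5),uncrop([[122,212],[200,212]],290,320,5)]
n=cv2.undistortPoints(u.reshape(-1,1,2),np.array(c["K"]),np.array(c["D"])).reshape(-1,2)
r=np.c_[n,np.ones(4)]@P[:3,:3].T
W=P[:3,3]+r*((tcp[2]+24.6-P[2,3])/r[:,2])[:,None]
a=(W[0]+W[1])/2;b=(W[2]+W[3])/2
R=Ro.from_euler('xyz',[np.pi,0,1.906])
print("ends in tool",R.inv().apply(a-tcp),R.inv().apply(b-tcp),np.linalg.norm(a-b),"yaw",np.arctan2(*(a-b)[[1,0]])-np.pi/2)
E
python3 go.py 560 -245 365 1.625
```

```text
[479.70123652 291.10013374 539.29211697] [505.4872431  220.4826598  365.47592174]
ends in tool [ 64.82986621  -1.21113743 -24.6       ] [-67.81508793  -1.28887216 -24.6       ] 132.64497691371392 yaw 0.3346176372047813
shift cm [-4.575e+01 -1.015e+01  4.000e-02] roll 0.281 pos [505.5 220.5 365.5] rot [3.1412 0.     1.9058] F [ 0.12  0.07 -5.26] gap 9.5 t 5.7 q [ 0.34  0.24  1.25 -0.    1.65  0.01]
```

```bash
python3 go.py 566.7 -242.4 365 1.625; python3 -m pendant '[[[-3,-0.6,0,0.02],[-7,-1.5,0,0.06],[-11.5,-2.6,0,0.1],[-16,-3.6,0,0.13],[-20.5,-4.6,0,0.17]]]'; python3 go.py 566.7 -242.4 365 1.625
```

```text
shift cm [-4.573e+01 -9.440e+00  4.000e-02] roll 0.281 pos [505.5 220.5 365.5] rot [3.1412 0.     1.9058] F [ 0.12  0.07 -5.26] gap 9.5 t 5.7 q [ 0.34  0.24  1.25 -0.    1.65  0.01]
clock: 6.2
eef_pos: [529.0, 10.1, 363.6]
eef_rot: [-3.139, -0.001, 1.735]
wrist_force: [1.3, 0.4, -4.1]
finger_gap: 10.0
shift cm [-25.52  -0.4   -0.16] roll 0.11 pos [529.   10.1 363.6] rot [-3.1386e+00 -7.0000e-04  1.7348e+00] F [ 1.31  0.36 -4.13] gap 10.0 t 6.2 q [-0.05  0.19  1.32 -0.    1.64 -0.21]
```

```bash
python3 -m pendant '[[[-4.5,-0.1,0,0.03],[-9,-0.2,0,0.05],[-13.5,-0.3,0,0.08],[-18,-0.3,0,0.1],[-22,-0.4,0,0.11]]]'; python3 -m pendant '[[[-2,0,0,0],[-3,0,0,0],[-3,0,0,0]]]'; python3 go.py 566.7 -242.4 365 1.625
```

```text
clock: 6.7
eef_pos: [561.3, -208.0, 363.2]
eef_rot: [-3.138, -0.002, 1.624]
wrist_force: [0.3, -0.1, -3.2]
finger_gap: 9.8
clock: 7.0
eef_pos: [563.2, -236.0, 364.4]
eef_rot: [-3.14, -0.001, 1.625]
wrist_force: [-0.2, -0.1, -3.3]
finger_gap: 10.0
shift cm [-0.66  0.31 -0.06] roll 0.0 pos [ 563.2 -236.   364.4] rot [-3.1402e+00 -9.0000e-04  1.6253e+00] F [-0.16 -0.06 -3.35] gap 10.0 t 7.0 q [-0.46  0.39  1.06  0.    1.69 -0.51]
```

```bash
python3 -m pendant '[[[-0.6,0.3,0,0],[-0.6,0.3,3,0],[-0.6,0.3,7,0],[-0.6,0.3,10,0],[-0.6,0.3,11.5,0]]]'; python3 -m pendant '[[[0,0,0,0],[0,0,0,0]]]'; python3 go.py 566.7 -242.4 245 1.625
python3 - <<'E'
from h import *
for n,b in (("scene",(100,60,240,200)),("top",(400,165,510,265)),("wrist",None)):
    c=cams.camera(n);f=c["frame"][:,:,::-1].copy()
    if b: f=cv2.resize(f[b[1]:b[3],b[0]:b[2]],None,fx=5,fy=5,interpolation=cv2.INTER_CUBIC)[:600]
    cv2.imwrite(f"pics/{n}3.png",f)
E
```

```text
clock: 7.5
eef_pos: [566.3, -240.0, 247.6]
eef_rot: [-3.139, -0.002, 1.628]
wrist_force: [-0.5, 0.1, -3.3]
finger_gap: 10.0
clock: 7.7
eef_pos: [567.2, -241.0, 251.6]
eef_rot: [3.141, 0.0, 1.627]
wrist_force: [0.8, 1.0, -4.1]
finger_gap: 9.6
shift cm [-0.14 -0.05  0.66] roll 0.002 pos [ 567.2 -241.   251.6] rot [3.1405e+00 5.0000e-04 1.6270e+00] F [ 0.78  1.04 -4.14] gap 9.6 t 7.7 q [-0.46  0.43  1.26  0.    1.45 -0.52]
```

View pics/scene3.png

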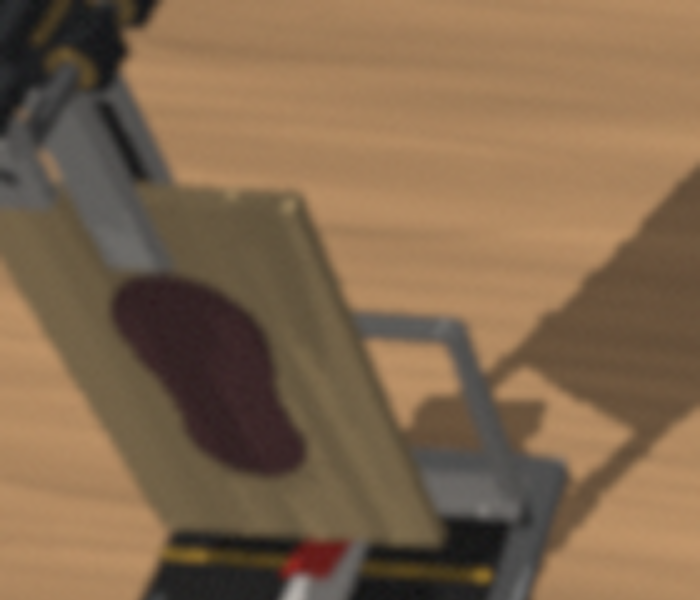

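View pics/top3.png

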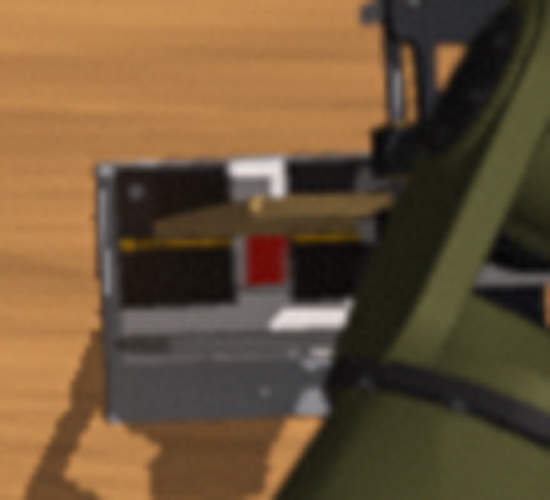

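View pics/wrist3.png

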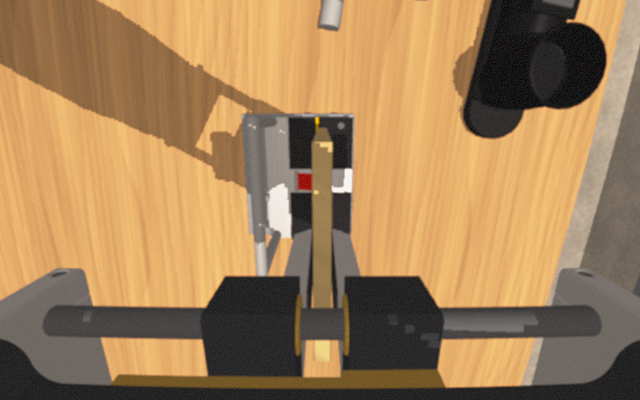

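```bash
python3 - <<'E'
from h import *
S=cams.camera("scene");W=cams.camera("wrist");s=manip.read_state();print(s["eef_pos"],s["clock"])
u=uncrop([[443,545],[168,533],[298,212]],100,60,5)
tcp=s["eef_pos"];R0=Ro.from_euler('z',s["eef_rot"][2]-np.pi/2)
L=np.float64([[5,65,-175.4],[5,-65,-175.4],[5,65,24.6]])
print("seen",u.round(1).tolist(),"pred",proj(S,R0.apply(L+[0,-.8,0])+tcp).round(1).tolist())
def f(p): # dx,dy,dz,pitch about y at grasp
    return (proj(S,R0.apply(Ro.from_euler('y',p[3]).apply(L)+p[:3])+tcp)-u).ravel()
r=least_squares(lambda p:np.r_[f(p),p[0]/1.5,p[1]/1.5,p[2]/3,p[3]*30],np.zeros(4));print(r.x,r.fun.round(1))
# yellow line in wrist: end centre
for y in (80,55):
    p=Ro.from_euler('z',.054).apply([25.6,y,0])+[536.17,-244.86,38.5]; print("line pred wrist",proj(W,p),"scene",proj(S,p))
print("rail pred wrist",proj(W,np.array([Ro.from_euler('z',.054).apply([-30,y,143.5])+[536.17,-244.86,0] for y in (75,-75)])))
print("base corner wrist",proj(W,np.array([Ro.from_euler('z',.054).apply(v)+[536.17,-244.86,0] for v in ([75,85,12],[-75,85,12],[70,80,38.5],[-10,80,38.5])])))
E
python3 - <<'E'
import cv2
t=cv2.imread("pics/wrist3.png");cv2.imwrite("pics/c7.png",cv2.resize(t[100:220,230:370],None,fx=5,fy=5,interpolation=cv2.INTER_CUBIC))
E
```

```text
[ 566.92588187 -241.64858097  251.44937722] 7.95
seen [[188.2, 168.6], [133.2, 166.2], [159.2, 102.0]] pred [[186.9, 168.4], [131.4, 164.5], [157.9, 101.0]]
[ 4.21373202e-03  9.28980430e-01 -2.33678373e+00 -2.53442953e-04] [-0.2  0.5 -0.7 -1.   0.   0.   0.   0.6 -0.8 -0. ]
line pred wrist [[317.52913214 116.20660971]] scene [[198.38199322 175.3679879 ]]
line pred wrist [[317.56685534 136.87789753]] scene [[187.97538014 174.60630826]]
rail pred wrist [[254.32492666 120.97035935]
 [262.67242874 271.65525515]]
base corner wrist [[355.40840773 112.54387103]
 [241.19979221 112.53753691]
 [353.59509188 116.29703422]
 [288.60266465 116.19465592]]
```

View pics/c7.png

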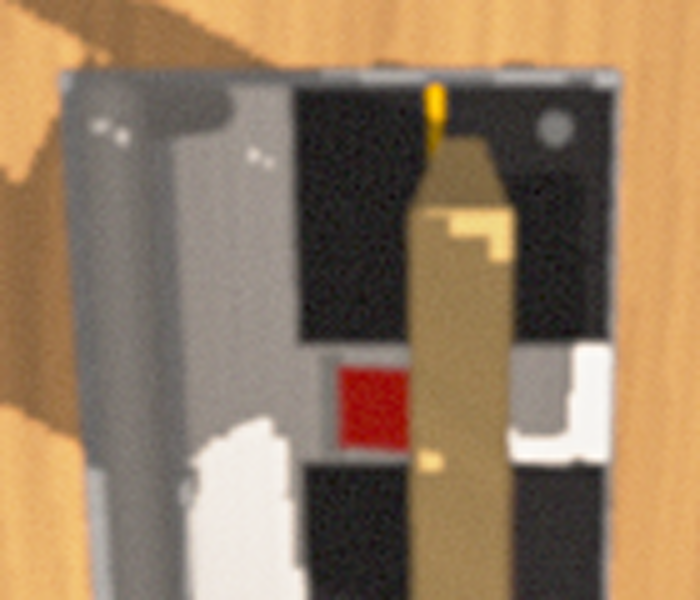

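```bash
python3 - <<'E'
from h import *
W=cams.camera("wrist");s=manip.read_state();print(s["eef_pos"],s["clock"])
P=np.array(W["pose"])
def bp(u,z):
    n=cv2.undistortPoints(uncrop([u],230,100,5).reshape(-1,1,2),np.array(W["K"]),np.array(W["D"])).reshape(2)
    r=P[:3,:3]@np.r_[n,1];return P[:3,3]+r*(z-P[2,3])/r[2]
inv=lambda p:Ro.from_euler('z',-.054).apply(p-[536.17,-244.86,0]).round(1)
for h in (37,40): print("h",h,"line end",inv(bp([435,88],h)),"treads",inv(bp([294,88],h)),inv(bp([610,88],h)),"gap edges",inv(bp([300,342],h)),inv(bp([306,463],h)))
for b in (74,76): print("board bottom rear/front",inv(bp([437,137],b)),inv(bp([489,137],b)))
print("top",inv(bp([408,208],276)),inv(bp([514,208],276)))
print("rail?",)
E
```

```text
[ 566.84059818 -241.65695686  251.17854952] 8.0
h 37 line end [24.3 78.8 37. ] treads [-10.6  78.8  37. ] [67.5 78.9 37. ] gap edges [-10.7  15.6  37. ] [-10.  -16.5  37. ]
h 40 line end [24.3 78.8 40. ] treads [-10.3  78.8  40. ] [67.2 78.9 40. ] gap edges [-10.4  16.   40. ] [ -9.7 -15.8  40. ]
board bottom rear/front [25.2 67.9 74. ] [36.9 68.  74. ]
board bottom rear/front [25.3 68.  76. ] [36.9 68.  76. ]
top [ 25.2  66.3 276. ] [ 35.4  66.4 276. ]
rail?
```

```bash
python3 -m pendant '[[[-0.13,-0.1,0.5,0],[-0.13,-0.1,1.2,0],[-0.13,-0.1,1.9,0],[-0.13,-0.1,2.3,0],[-0.13,-0.1,2.5,0]]]'; python3 -m pendant '[[[0,0,0,0],[0,0,0,0]]]'; python3 go.py 565.8 -243 220 1.625
```

```text
clock: 8.5
eef_pos: [565.6, -242.9, 224.7]
eef_rot: [-3.141, -0.0, 1.626]
wrist_force: [-0.3, 0.7, -3.8]
finger_gap: 9.8
clock: 8.7
eef_pos: [565.8, -243.0, 225.6]
eef_rot: [3.141, 0.0, 1.626]
wrist_force: [-0.6, 0.0, -4.3]
finger_gap: 10.1
shift cm [ 0.   -0.    0.56] roll 0.001 pos [ 565.8 -243.   225.6] rot [3.1413e+00 1.0000e-04 1.6258e+00] F [-0.63  0.01 -4.33] gap 10.1 t 8.7 q [-0.47  0.44  1.3   0.    1.4  -0.52]
```

```bash
python3 -m pendant '[[[0,0,0.12,0],[0,0,0.24,0],[0,0,0.36,0],[0,0,0.48,0],[0,0,0.6,0]]]'; python3 -m pendant '[[[0,0,0.05,0],[0,0,0.1,0],[0,0,0.15,0],[0,0,0.2,0]]]'
```

```text
clock: 9.2
eef_pos: [565.8, -243.0, 219.4]
eef_rot: [3.142, 0.0, 1.626]
wrist_force: [0.4, 0.1, -3.4]
finger_gap: 9.5
clock: 9.6
eef_pos: [565.8, -243.0, 217.4]
eef_rot: [3.142, -0.0, 1.626]
wrist_force: [0.8, -0.1, -3.2]
finger_gap: 9.8
```

```bash
python3 -m pendant '[[[0,0,0.05,0],[0,0,0.1,0],[0,0,0.1,0]]]'; python3 go.py 565.8 -243 210 1.625
```

```text
clock: 9.9
eef_pos: [565.9, -243.0, 217.1]
eef_rot: [3.141, 0.0, 1.626]
wrist_force: [-0.3, 1.5, 4.3]
finger_gap: 9.9
shift cm [-0.   -0.01  0.71] roll 0.001 pos [ 565.9 -243.   217.1] rot [3.1408e+00 3.0000e-04 1.6259e+00] F [-0.31  1.47  4.27] gap 9.9 t 9.9 q [-0.47  0.45  1.31  0.    1.38 -0.52]
```

```bash
python3 - <<'E'
from h import *
for n,b in (("scene",(100,90,220,190)),("wrist",(230,90,370,210))):
    c=cams.camera(n);f=c["frame"][:,:,::-1].copy()
    f=cv2.resize(f[b[1]:b[3],b[0]:b[2]],None,fx=5,fy=5,interpolation=cv2.INTER_CUBIC)
    cv2.imwrite(f"pics/{n}4.png",f)
for i in range(4): cams.camera("top"); print(manip.read_state()["wrist_force"].round(1))
E
```

```text
[-1.2  2.6  5.9]
[-1.6  2.4  5.8]
[-1.6  2.9  4.7]
[-2.   3.6  6. ]
```

View pics/scene4.png

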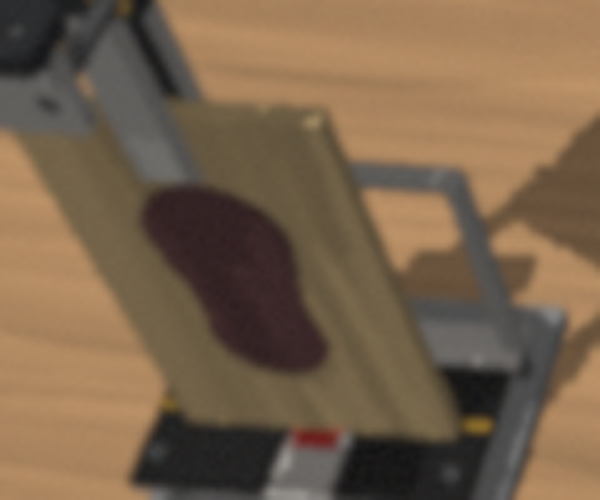

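View pics/wrist4.png

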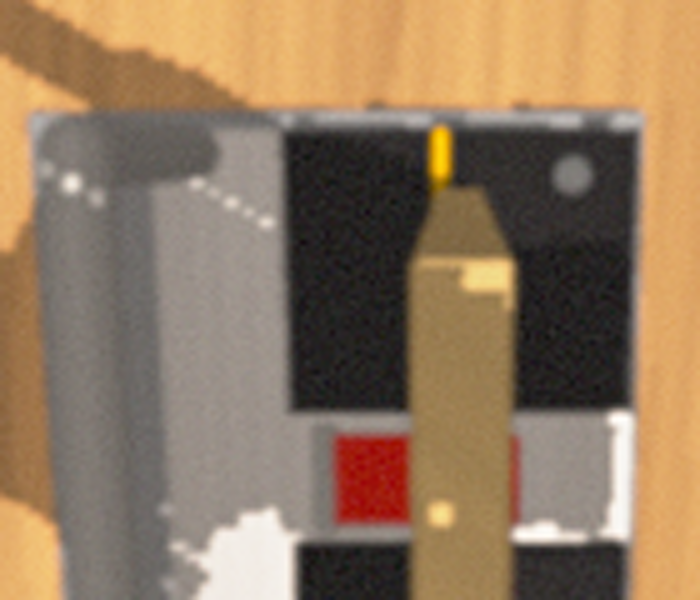

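```bash
python3 -m pendant '[[[0,0,0,0],[0,0,0,0],[0,-0.2,0,0],[0,-0.4,0,0],[0,-0.6,0,0]]]' -0.68 30; python3 go.py 565.8 -243 217 1.625
```

```text
clock: 10.7
eef_pos: [559.5, -243.4, 216.3]
eef_rot: [-3.141, -0.0, 1.626]
wrist_force: [-0.2, -0.4, 0.2]
finger_gap: 14.8
shift cm [ 0.    0.63 -0.07] roll 0.001 pos [ 559.5 -243.4  216.3] rot [-3.1415 -0.      1.6258] F [-0.19 -0.41  0.23] gap 14.8 t 10.7 q [-0.47  0.43  1.33 -0.    1.38 -0.53]
```

```bash
python3 -m pendant '[[[0,-0.3,0,0],[0,-0.6,0,0],[0,-0.9,0,0],[0,-1.2,0,0],[0,-1.4,0,0]]]' -0.58; python3 - <<'E'
from h import *
for n,b in (("scene",(90,70,220,190)),("wrist",(230,90,370,210))):
    c=cams.camera(n);f=c["frame"][:,:,::-1].copy()
    f=cv2.resize(f[b[1]:b[3],b[0]:b[2]],None,fx=5,fy=5,interpolation=cv2.INTER_CUBIC)
    cv2.imwrite(f"pics/{n}5.png",f)
E
```

```text
clock: 11.2
eef_pos: [545.5, -244.1, 216.5]
eef_rot: [-3.142, 0.0, 1.626]
wrist_force: [-0.3, -0.4, 0.1]
finger_gap: 19.6
```

View pics/scene5.png

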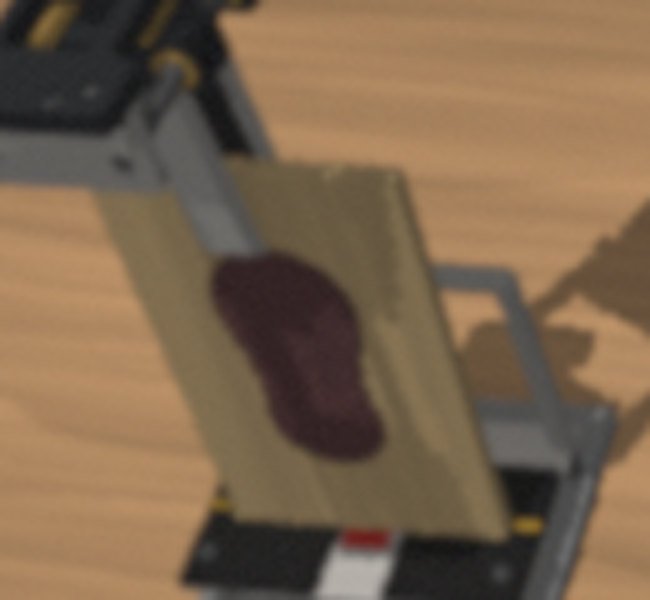

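View pics/wrist5.png

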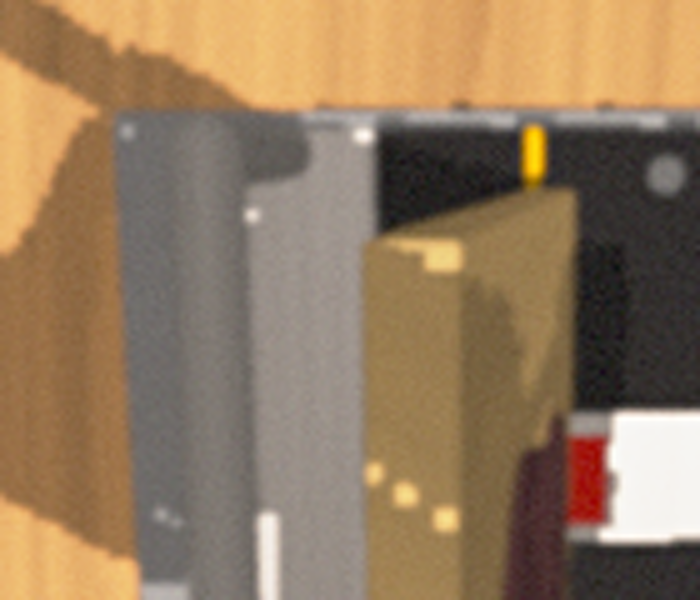

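```bash
python3 -m pendant '[[[0,-0.3,0,0],[0,-0.7,0,0],[0,-1.1,0,0],[0,-1.5,0,0],[0,-1.9,0,0]]]' -0.5; python3 -m pendant '[[[0,-0.4,0,0],[0,-0.8,0,0],[0,-1.2,0,0],[0,-1.6,0,0],[0,-2,0,0]]]' -0.44;python3 -m pendant '[[[0,-0.35,0,0],[0,-0.7,0,0],[0,-1.0,0,0],[0,-1.3,0,0],[0,-1.5,0,0]]]'; python3 - <<'E'
from h import *
for n,b in (("scene",(90,70,220,190)),("wrist",(230,90,370,210))):
    c=cams.camera(n);f=c["frame"][:,:,::-1].copy()
    f=cv2.resize(f[b[1]:b[3],b[0]:b[2]],None,fx=5,fy=5,interpolation=cv2.INTER_CUBIC)
    cv2.imwrite(f"pics/{n}6.png",f)
E
```

```text
clock: 11.8
eef_pos: [526.4, -245.2, 216.5]
eef_rot: [-3.142, 0.0, 1.626]
wrist_force: [0.2, -0.4, 0.5]
finger_gap: 23.4
clock: 12.3
eef_pos: [506.5, -246.3, 216.4]
eef_rot: [-3.142, 0.0, 1.626]
wrist_force: [-0.8, -0.3, -0.0]
finger_gap: 26.6
clock: 12.8
eef_pos: [491.6, -247.1, 216.4]
eef_rot: [-3.142, -0.0, 1.626]
wrist_force: [-0.3, 0.7, -0.4]
finger_gap: 26.5
```

View pics/scene6.png

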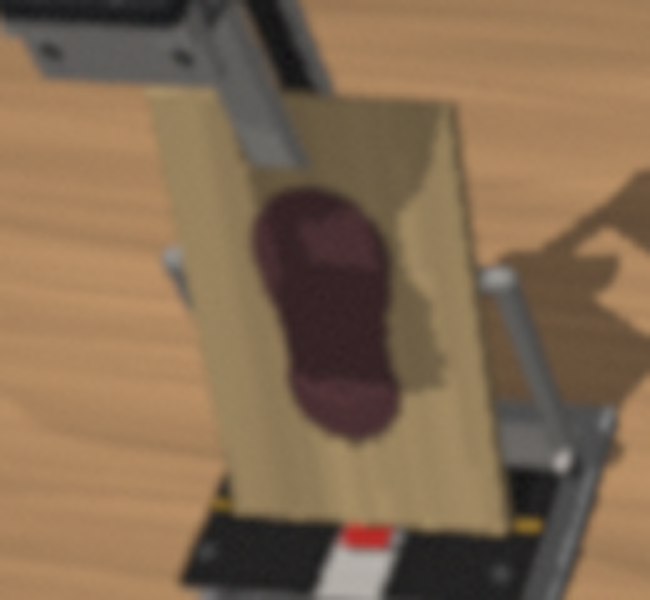

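View pics/wrist6.png

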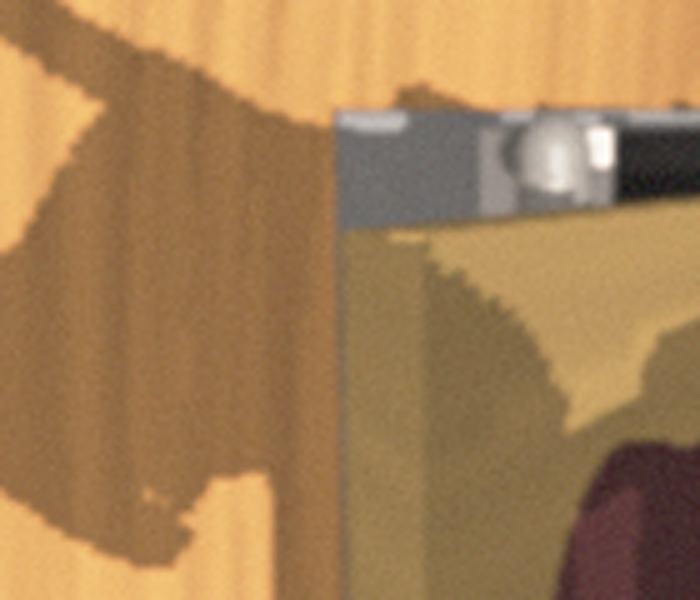

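```bash
python3 -m pendant '[[[0,-0.2,0,0],[0,-0.4,0,0],[0,-0.55,0,0],[0,-0.65,0,0],[0,-0.65,0,0]]]';  python3 - <<'E'
from h import *
for n,b in (("scene",(90,70,220,190)),("wrist",None)):
    c=cams.camera(n);f=c["frame"][:,:,::-1].copy()
    if b:f=cv2.resize(f[b[1]:b[3],b[0]:b[2]],None,fx=5,fy=5,interpolation=cv2.INTER_CUBIC)
    cv2.imwrite(f"pics/{n}7.png",f)
print(manip.read_state()["wrist_force"])
E
```

```text
clock: 13.4
eef_pos: [485.3, -247.5, 216.5]
eef_rot: [3.141, 0.0, 1.626]
wrist_force: [0.0, 0.1, -0.6]
finger_gap: 26.4
[0.72703126 0.63716215 0.54995389]
```

View pics/scene7.png

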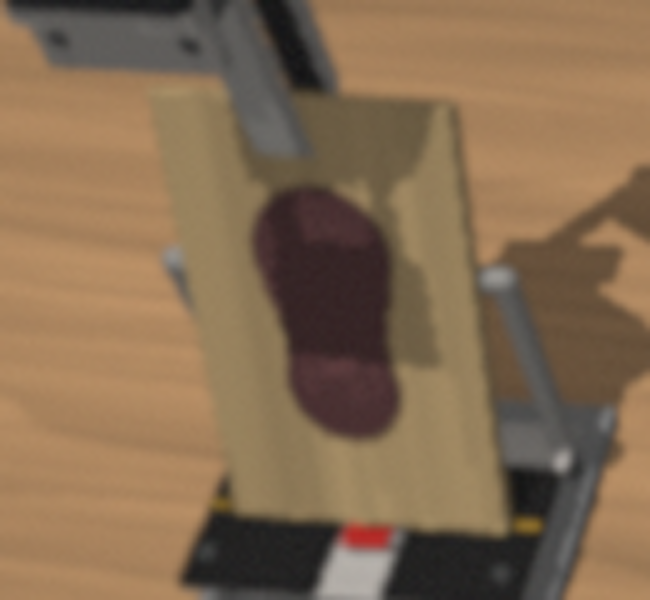

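View pics/wrist7.png

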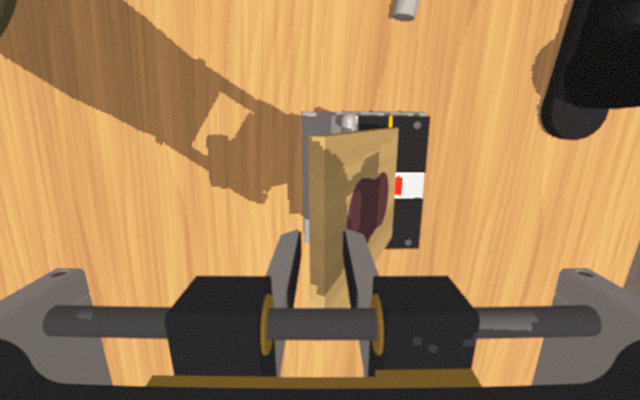

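```bash
python3 -m pendant '[[[0,0,-0.3,0],[0,0,-0.7,0],[0,0,-1.2,0],[0,0,-1.8,0],[0,0,-2.5,0]]]'; python3 -m pendant '[[[0,0,-2,0],[0,0,-5,0],[0,0,-9,0],[0,0,-13,0],[0,0,-15,0]]]'; python3 -m pendant '[[[5,0,0,0],[10,0,0,0],[15,0,0,0],[20,0,0,0],[25,0,0,0]]]'; python3 - <<'E'
from h import *
for n,b in (("scene",(90,70,220,190)),("top",(400,165,520,275))):
    c=cams.camera(n);f=c["frame"][:,:,::-1].copy()
    cv2.imwrite(f"pics/{n}8full.png",f)
    f=cv2.resize(f[b[1]:b[3],b[0]:b[2]],None,fx=5,fy=5,interpolation=cv2.INTER_CUBIC)
    cv2.imwrite(f"pics/{n}8.png",f)
print(manip.read_state()["wrist_force"])
E
```

```text
clock: 14.0
eef_pos: [485.4, -247.4, 242.1]
eef_rot: [3.142, 0.0, 1.626]
wrist_force: [-1.1, 0.3, 1.1]
finger_gap: 26.6
clock: 14.5
eef_pos: [485.4, -247.4, 395.6]
eef_rot: [3.138, 0.003, 1.626]
wrist_force: [0.6, -0.0, -0.4]
finger_gap: 26.3
clock: 15.0
eef_pos: [470.9, 4.0, 392.2]
eef_rot: [3.141, 0.0, 1.625]
wrist_force: [0.9, 0.3, 0.4]
finger_gap: 26.1
[ 0.0292223  -0.0797598   1.51833677]
```

View pics/scene8.png

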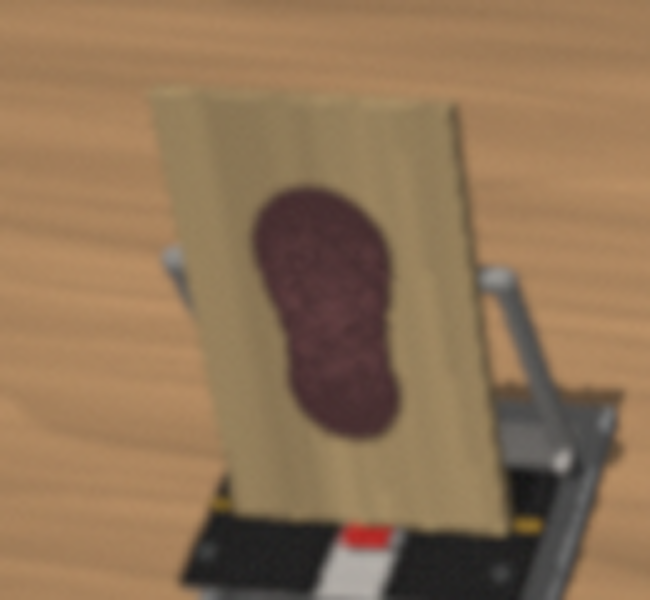

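View pics/top8.png

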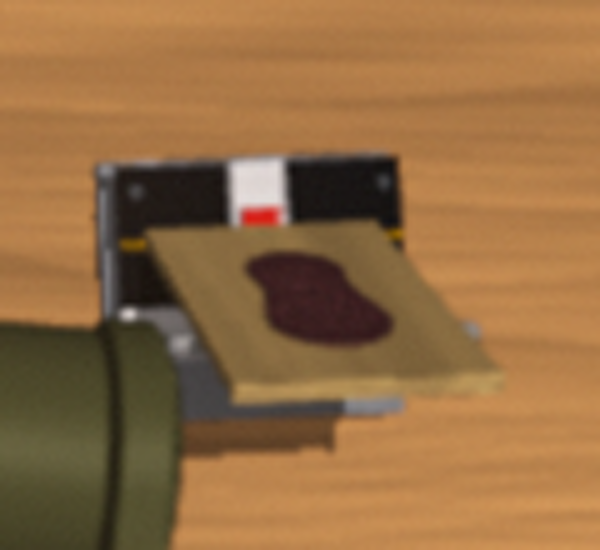

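View pics/scene8full.png

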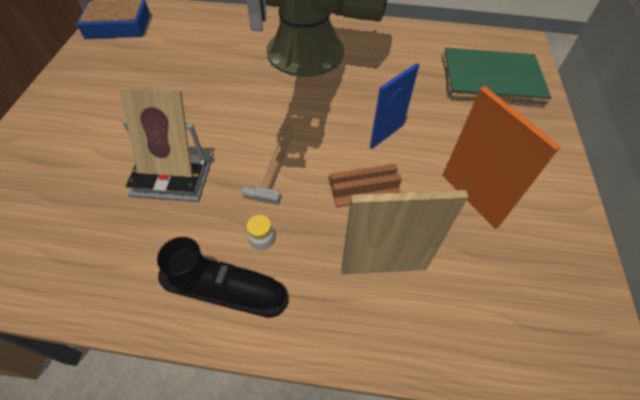

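```bash
python3 - <<'E'
from h import *
S=cams.camera("scene");T=cams.camera("top")
bs=np.float64([[10,-65,200],[10,65,200],[10,-65,0],[10,65,0]]);us=uncrop([[154,101],[455,110],[236,515],[507,534]],90,70,5)
bt=np.float64([[10,65,0],[10,-65,0],[10,65,200],[10,-65,200],[0,65,200],[0,-65,200]]);ut=uncrop([[147,231],[378,223],[234,387],[500,374],[236,403],[500,391]],400,165,5)
rs=np.float64([[70,-80,41.7],[70,80,41.7],[75,-85,12],[75,85,12]])
rt=np.float64([[25.6,80,41.7],[70,80,41.7],[70,-80,41.7]]);vt=uncrop([[120,244],[118,165],[397,157]],400,165,5)
vs=uncrop([[70,460],[472,488],[85,503],[500,533]],115,110,6)
# h as param too
def rk(p,L): return Ro.from_euler('z',p[2]).apply(L)+[p[0],p[1],0]
def f(p):
    def pl(L):
        q=Ro.from_euler('ZY',[p[5],-p[6]]).apply(L)+[p[3],p[4],41.7]
        return rk(p,q)
    return np.r_[(proj(S,pl(bs))-us).ravel(),(proj(T,pl(bt))-ut).ravel(),(proj(S,rk(p,rs))-vs).ravel(),(proj(T,rk(p,rt))-vt).ravel()]
r=least_squares(f,[536,-245,.054,25,0,0,.43],x_scale=[100,100,.1,100,100,.1,.1]);print(r.x.round(3),"lean deg",np.degrees(r.x[6]),"yaw deg",np.degrees(r.x[5]));print(r.fun.round(1))
E
```

```text
[ 5.35662e+02 -2.43850e+02  5.50000e-02  2.63280e+01  1.53000e+00
 -2.00000e-03  4.40000e-01] lean deg 25.2235525792079 yaw deg -0.11428189873000487
[-0.6 -2.6 -0.6 -1.1  0.4 -0.4  0.3 -0.1 -0.8 -1.3 -0.7 -1.3 -0.2 -0.7
  0.9 -0.1 -0.9 -0.1  0.5  0.3 -0.5 -1.4  0.2 -1.  -0.8  0.3  0.3  0.8
 -0.3 -0.1 -0.7 -0.1  0.1 -0.6]
```

```bash
python3 -c "
from cell import manip
print(manip.sign_off(),manip.read_state()['clock'])"
```

```text
the job is handed in; nothing more can be done
the job is handed in; nothing more can be done
```

The board with the insole is standing in the drying rack, leaning on the rail with the insole facing away from it. The job was handed in just after 15 s of the 42 s allowed.

**What I did:** I lifted the board out of the slot stand and lowered it upright, still in the grip, onto the yellow line until I felt firm contact at about 8 N. That puts the treads at roughly 41–42 mm. I then opened the fingers to a loose fit around the board, moved them toward the rail so it leaned over under control, and lifted straight off.

**Last checks, fitted from the scene and top pictures:**

| Check | Measured | Wanted |
|---|---|---|
| Lower rear edge, rack x | 26.3 mm | 25.6 mm |
| Sideways offset from rack centre | about 1.5 mm | 0 |
| Square to the rack | 0.1° off | 0° |
| Lean from upright | 25.2° | about 25° |

- **Letting go:** The board looked the same in the picture just before the fingers were lifted off and the one after, so it did not slide. The arm ended well clear, with no contact force above sensor noise.
- **Switch lever:** In the pictures the board's lower edge sits on the lever and it looks level with the treads. I judged this by eye and contact force, since the joint itself gives no reading.
- **Other things:** The boot, the glue jar and the hammer look unmoved, by eye.
- **Disagreements:** The first camera fit put the treads at 38.5 mm, and I went with the height I felt. The fit errors were mostly under 1.5 pixels, with one of 2.6, so the positions are good to about 2 mm.

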